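# Draw the rule from its rack and set it home on the measuring board

## Robot

A 6-joint arm with a two-finger parallel gripper is mounted at the origin on the work surface. World frame = base frame: x ahead of the robot, y to its left, z up, the work surface at z = 0. Lengths are in m, angles in rad, forces in N, time in s.
With the tool pointing down it reaches from about 0.35 to 0.775 m from the base axis. Payload 7.3 kg.
Tool frame: the origin (TCP) lies at the very end of the fingers, on their centre line; the grasp point (between the pads) lies 19 mm behind it (robot.pinch_z is the distance from the TCP to the grasp point, in m); z points along the fingers, y is the line along which they close (so a half turn about z gives the same grasp; the last joint's range is limited). The gripper opens to 92 mm and grips with 3 to 60 N. Pads are 19 mm wide; open, the fingers measure 130 mm over their backs; the gripper's body (75 mm by 190 mm) begins 47 mm behind the grasp point.
Start: joints at [-1.416, 0.342, 1.524, -0, 1.275, -0.146], TCP at [0.156, -0.501, 0.227] pointing down, gripper open.
Joint ranges: [-2.53, 2.53], [-0.77, 2.02], [0.04, 2.7], [-1, 4.14], [0.28, 2.66], [-3.11, 3.11]. Speed limits (rad/s): [2.57, 2.57, 3.14, 3.14, 3.14, 3.14].

## Interface

Orientations are given as [roll, pitch, yaw] about the fixed x, y, z axes, in that order (R = Rz(yaw) Ry(pitch) Rx(roll)).
In Python, from cell import robot gives the robot as it stands.
- The arm moves only by the tool move_arm, never from a script. Its argument "motion" is a list of rows, each a list of 6 numbers: the shift along the tool's x, y, z in units of 0.1 m (1.0 is 0.1 m), then the turn, a rotation vector about the tool's x, y, z in units of pi rad (1.0 is pi rad). In form: [[dx, dy, dz, rx, ry, rz], ...]. A call has 1 to 12 rows; each row is the pose to reach, as a shift and turn from the pose commanded when the call began, along the tool's axes at that moment, turning the shorter way round; what a row does not reach only later rows make up. A row lasts 1/8 s, in which the tool goes at most 62.5 mm and 10.7 degrees, less where a joint would pass 70% of its speed; a pose out of reach is approached as far as the arm can. A call with a number of a shift or a turn outside -1 to 1 is refused whole. A call with a gripper value outside its range is refused whole. "fingers" is the opening, from -1 (shut) to 1 (fully open), set as the call begins (left out, the last holds). The fingers move at their own pace and stop on an object; "newtons" is the grip in N (left out, the last holds). Time passes only in rows, so rows that repeat a pose let the fingers close. It gives the time, the measured TCP pose, the force, the opening and the grip force at its end, in the units of the state.
- robot.observe(): the state, without advancing time (a new reading comes with each control period).
- robot.read_camera(name): name is "side" or "top"; returns a dict with "image" (400x640x3 uint8, red, green, blue), "range_z" (400x640 float32, m along the optical axis (not along the pixel's ray), 0 where there is no reading), "vfov" (degrees; the focal length in pixels is half the picture's height over the tangent of half this angle, whatever the lens; pixels are square), "cx", "cy" (the principal point, pixels), "extrinsics" (4x4, takes a point from camera to world coordinates). Camera axes: x right, y up, looking along -z (the intrinsics and any distortion apply to the point x, -y, -z); pixel columns grow to the right and rows downward; lengths in m; the calibration is good to about 2 mm. A picture is of the moment at which its call begins.
- robot.hand_in(): hands the job in; it is judged then, once.
The state is a dict: "time": time; "qpos": joint angles; "qvel": joint speeds; "joint_efforts": joint torques, N m; "tool_pos": TCP position; "tool_rot": TCP orientation; "contact_force": force on the tool from outside, world axes, zero at the start; "torque": the same for the moment, N m; "opening": finger opening in m; "grip_force": force on a finger pad.
Only numpy, scipy, OpenCV 4.12 (cv2) and the standard library are available. Lean on these libraries where they do the work, as an engineer would, in place of code of your own. Each camera call takes 0.05 s, during which the arm holds its last target. There are 200 camera calls.

## Task

Fetch the aluminium rule from its bay in the plywood rule rack: raise its outer end, the one with the hang hole, over the front lip while the rest is still under the rack's top, and draw it out endwise. Lay it flat, graduations up, on the green measuring board without dropping it, and slide it fully home into the corner: its whole edge against the long fence and its zero end (the end without the hole) against the end stop, then let go. Leave everything else where it is.

Things in the scene. Friction and masses are not known exactly. Their poses are not given: they have to be found in the camera images.
- rule: the bare aluminium rule to fetch: flat bar 300 mm long, 30 mm wide, 8 mm thick, about 0.15 kg, fine black graduations on its upper face and a 12 mm black hang hole drawn near one end (no real opening). Loose. Origin at the centre of its underside, x along its length towards the zero end, y across, z up out of the graduated face
- rule_zero (a point): the rule's zero end (square end without the hole), which starts innermost in the rack: centre of the end, at the underside (150 mm from the rule's origin along its +x); axes as the rule's
- rule_hole (a point): the rule's hang-hole end, which starts outermost, just behind the rack's front lip: centre of the end, at the underside (150 mm from the rule's origin along its -x); axes as the rule's
- rack: low plywood rule rack fixed to the bench, 340 mm deep (x), 220 wide (y), 45 high. Origin: centre of its underside; x points inwards from the open front to the back, z up; rules are drawn out along its -x, roughly to the robot's right. Floor 9 mm thick. Two bays side by side, centred at y = -52.5 and +52.5 mm, each 97 mm wide inside; the aluminium rule lies along x in either one
- lip (a point): middle of the top edge of the rack's dark front lip, at x = -165 mm, z = 27 mm in the rack's frame; axes as the rack's. The lip is 10 mm thick, runs across the whole front and stands 18 mm above the bay floors. The rule starts with its hole end 3 to 17 mm behind the lip's inner face. The outer side walls are as high as the lip
- top_edge (a point): middle of the front edge of the rack's top board, on its upper face, at x = -20 mm, z = 45 mm in the rack's frame; axes as the rack's. In front of it the bays are open above (some 125 to 140 mm of the rule shows). Behind it the 12 mm board leaves 24 mm of height over the bay floors, too little to raise a rule level past the lip: only its outer end tilts up. A divider 8 mm thick parts the bays there
- dark_rule: black plastic rule, 300 x 30 x 8 mm, 0.1 kg, lying loose in the rack's other bay; to be left alone. Origin at the centre of its underside
- board: measuring board fixed to the bench: 240 mm (x) by 360 mm (y), 12 mm thick, green upper face with pale lines printed along y. Origin: centre of its underside; x points away from the robot to the fence, y to the robot's left, towards the end stop and the rack, z up
- corner (a point): inner corner where the rigid beech fence and end stop meet, on the board's green face (z = 12 mm), at x = 106, y = 168 mm in the board's frame; axes as the board's. The fence runs along the whole far edge, the stop 120 mm from here towards the robot; both stand 10 mm above the face. With the rule home its zero end's centre is 15 mm from here along -x and its hole end 300 mm further along -y
- weight: dark steel pattern weight with a knob, 60 mm across, 58 mm high, standing loose on the near part of the board, at its right. Origin at the centre of its underside
- spool: small wooden spool of red thread, 36 mm across, 42 mm high, standing loose on the near part of the board, at its left. Origin at the centre of its underside
- dye: brown dye bottle with an orange cap, 56 mm across, 120 mm high, standing loose on the back part of the rack's top. Origin at the centre of its underside
- jar: amber jar with a steel lid, 60 mm across, 75 mm high, standing loose on the back part of the rack's top. Origin at the centre of its underside
- mallet: mallet with a white head 56 mm across and a dark handle, 280 mm long, lying loose to the right of the board. Origin under the centre of the head
- folder: ivory-coloured bone folder, 150 x 22 x 6 mm, lying loose on the bench beyond the board. Origin at the centre of its underside

How it is judged:
By the outcome, as a careful person would: the job done as asked, in the order asked, and still so for the second after the job is handed in, with the robot touching nothing.
It also fails if it takes over 64 s, if anything falls off the work surface, if the arm or the gripper's body presses on something with over 40 N, if the wrist force passes 120 N, or if a joint passes its speed limit or range.

## Working session

There is one attempt and no reset: what is moved stays moved. The work goes in short steps, Python scripts to look and compute and a tool call to move; the robot and the scene stay as the last step left them, time stands still between calls to the robot, and variables do not carry over. Pictures are saved under pics/ and viewed, at most 10 in all, crops included, and the job is handed in when it is done.

Besides the shell and the picture viewer there is one more tool, called after "Call:" by a JSON object that holds its "op" and its "data". move_arm: Moves the arm, as the interface text tells. Shifts and turns lie within -1 to 1; 1 stands for 0.1 m of shift or pi rad of turn. Its arguments: {"type":"object","properties":{"motion":{"type":"array"},"fingers":{"type":"number"},"newtons":{"type":"number"}},"required":["motion"]}

```bash
mkdir -p pics; ls; cat > h.py <<'E'
import numpy as np, cv2
from cell import robot
def cam(n):
    c=robot.read_camera(n); c['f']=200/np.tan(np.radians(c['vfov'])/2); return c
def save(c,fn): cv2.imwrite('pics/'+fn,c['image'][:,:,::-1])
def ray(c,u,v):
    u=np.asarray(u,float);v=np.asarray(v,float)
    d=np.stack([(u-c['cx'])/c['f'],-(v-c['cy'])/c['f'],-np.ones_like(u)],-1)
    E=c['extrinsics']; return E[:3,3],d@E[:3,:3].T
def onz(c,u,v,z):
    o,d=ray(c,u,v); return o+d*((z-o[2])/d[...,2])[...,None]
def pts(c):
    v,u=np.mgrid[:400,:640]; o,d=ray(c,u,v); return o+d*c['range_z'][...,None]
E
python3 - <<'E'
from h import *
for n in('top','side'):
    c=cam(n); save(c,n+'0.png'); print(n,c.keys(),c['f'],c['cx'],c['cy'],c['extrinsics'].round(3).tolist())
print(robot.observe())
E
```

```text
pics
top dict_keys(['image', 'range_z', 'vfov', 'cx', 'cy', 'extrinsics', 'f']) 432.47841576874396 314.87918799601334 215.27136768727235 [[-0.017, 0.997, -0.07, 0.474], [-1.0, -0.017, 0.012, -0.032], [0.01, 0.071, 0.997, 1.437], [0.0, 0.0, 0.0, 1.0]]
side dict_keys(['image', 'range_z', 'vfov', 'cx', 'cy', 'extrinsics', 'f']) 460.07130149425086 316.3506155434909 202.0348991273115 [[-0.824, 0.282, -0.491, -0.096], [-0.566, -0.445, 0.694, 0.901], [-0.023, 0.85, 0.527, 0.781], [0.0, 0.0, 0.0, 1.0]]
{'time': 0.1, 'qpos': array([-1.41600284e+00,  3.42676280e-01,  1.52488803e+00, -1.99095019e-05,
        1.27539468e+00, -1.46044305e-01]), 'qvel': array([ 0.00168027, -0.00248617, -0.00145022, -0.00012873, -0.0014286 ,
       -0.00014913]), 'joint_efforts': array([ 1.62951183e-03, -4.32003021e+01, -2.44695085e+01,  7.19797821e-02,
        5.26586850e-02, -4.57629608e-05]), 'tool_pos': array([ 0.15550739, -0.50107716,  0.22611408]), 'tool_rot': array([-3.14023809e+00, -1.80000792e-04,  3.00843483e-01]), 'contact_force': array([-1.04892596,  0.82451194, -0.20931336]), 'torque': array([-0.01246398,  0.01706529, -0.0250693 ]), 'grip_force': 0.0, 'opening': 0.09167893699583536}
```

View pics/top0.png

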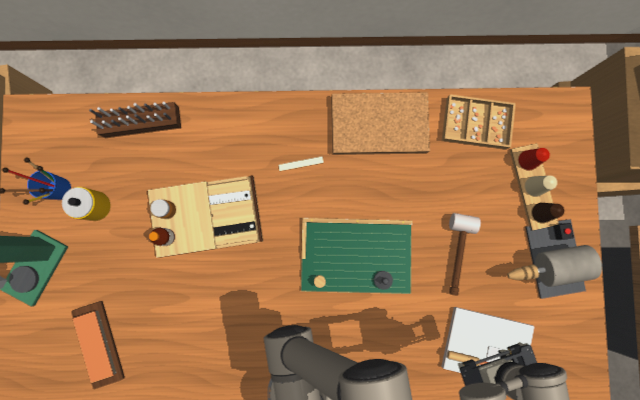

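View pics/side0.png

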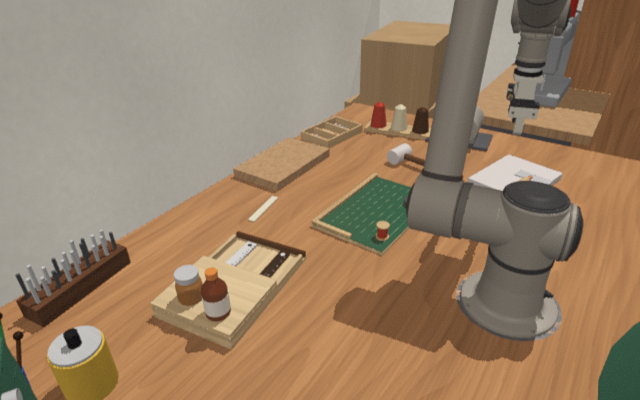

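The top view shows the rack at (148-262, 178-257), with the bare rule in the upper (far) bay at (210-248, 190-204) and the dark rule at (213-256, 222-236). The board spans (302-412, 218-293), with the fence along its top edge and the stop at its left; the spool is at (319, 282) and the weight at (382, 280). I'll enlarge the rack and the board.

```bash
python3 - <<'E'
from h import *
c=cam('top');s=cam('side')
a=cv2.resize(c['image'][170:300,140:270],None,fx=4,fy=4,interpolation=cv2.INTER_CUBIC)
b=cv2.resize(s['image'][225:345,150:310],None,fx=4.5,fy=4.5,interpolation=cv2.INTER_CUBIC)[:520]
cv2.imwrite('pics/a.png',np.hstack([a[:390],])[:,:,::-1]);cv2.imwrite('pics/b.png',b[:,:,::-1])
# rule mask
for n,k in(('top',c),('side',s)):
    hsv=cv2.cvtColor(k['image'],cv2.COLOR_RGB2HSV)
    m=((hsv[...,1]<40)&(hsv[...,2]>150)).astype(np.uint8)
    N,l,st,ce=cv2.connectedComponentsWithStats(m)
    for i in range(1,N):
        if 40<st[i,4]<2000 and st[i,0]<300 and st[i,1]>150: print(n,st[i],ce[i].round(1),cv2.minAreaRect(np.argwhere(l==i)[:,::-1].astype(np.float32)))
    g=((hsv[...,0]>60)&(hsv[...,0]<90)&(hsv[...,1]>80)).astype(np.uint8)
    N,l,st,ce=cv2.connectedComponentsWithStats(g)
    for i in range(1,N):
        if st[i,4]>2500: print('green',n,st[i],cv2.minAreaRect(np.argwhere(l==i)[:,::-1].astype(np.float32)))
P=pts(c)
for u,v in[(230,197),(235,232),(214,215),(180,215),(257,215),(254,200),(350,250),(390,221),(303,240)]: print(u,v,P[v,u].round(4))
E
```

```text
top [279 157  44  13 239] [300.5 163.3] ((300.46502685546875, 163.31622314453125), (5.473029136657715, 43.55034255981445), 79.2156982421875)
top [ 62 188  30  29 604] [ 77.1 202. ] ((76.5, 202.0), (28.0, 29.0), 90.0)
top [209 191  42  14 357] [228.8 197.3] ((229.32533264160156, 197.18995666503906), (8.921051025390625, 41.03683090209961), 82.40535736083984)
top [151 200  17  17 230] [159.  207.6] ((159.0, 208.0), (16.0, 16.0), 90.0)
green top [ 302  223  109   70 6716] ((355.95159912109375, 257.17669677734375), (107.61787414550781, 67.76104736328125), 1.2730300426483154)
side [249 197  26  23 115] [261.8 208.8] ((262.0, 208.5), (3.535534143447876, 33.23402786254883), 45.0)
side [226 241  31  25 275] [240.7 253.5] ((241.29928588867188, 253.32064819335938), (9.64992904663086, 34.21338653564453), 46.97493362426758)
side [174 265  24  16 293] [185.6 272.5] ((185.5, 272.5), (15.0, 23.0), 90.0)
side [203 301  21  15 225] [213.6 308.6] ((213.0, 308.0), (14.0, 20.0), 90.0)
side [  48  326   54   39 1151] [ 75.1 346.4] ((74.357666015625, 345.26641845703125), (31.71640968322754, 56.84788513183594), 64.98310089111328)
side [  1 389  16  11 124] [  9.  395.3] ((8.5, 394.0), (10.0, 15.0), 90.0)
green side [ 322  178   89   73 2840] ((375.6561584472656, 216.25582885742188), (60.53046417236328, 88.92717742919922), 51.766170501708984)
230 197 [0.6393 0.2302 0.014 ]
235 232 [0.5235 0.2143 0.0134]
214 215 [ 5.817e-01  2.861e-01 -4.000e-04]
180 215 [0.5802 0.3855 0.0441]
257 215 [0.5774 0.1403 0.0253]
254 200 [0.626  0.1487 0.0332]
350 250 [ 0.458  -0.1621  0.0166]
390 221 [ 0.5508 -0.2955  0.0204]
303 240 [ 0.4933 -0.0087  0.0231]
```

View pics/a.png

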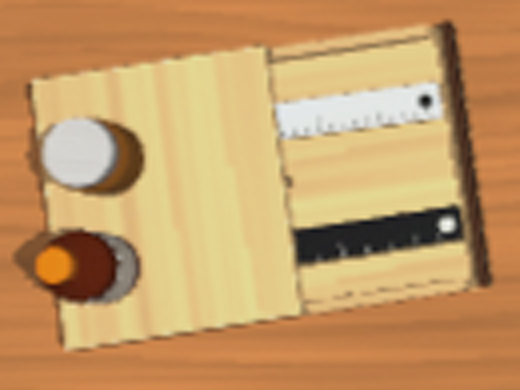

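View pics/b.png

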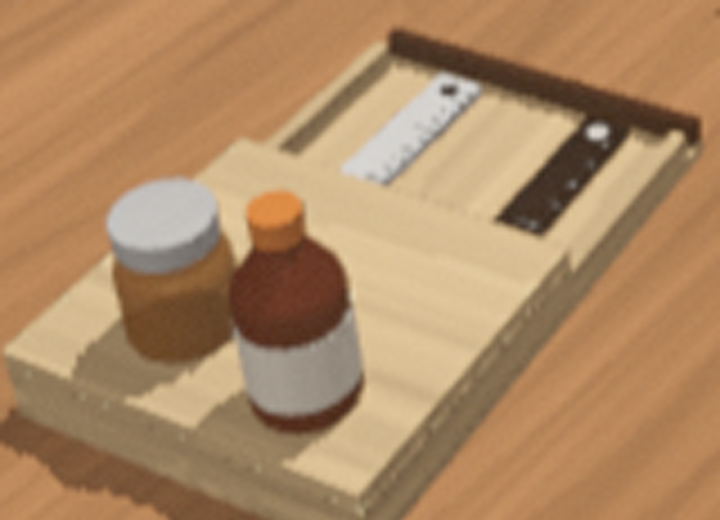

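Crop a.png: rule's hole end has corners at crop (438,84) and (442,115), i.e. pixels (249.1,190.6) and (250.1,198.4). The lip's outer edge runs (455,22)-(490,285), and the top board's front edge runs (268,46)-(300,313). Crop b.png shows the rule lying flat and clear of the side walls and the lip.

```bash
cat >> h.py <<'E'
from scipy.spatial.transform import Rotation as Ro
def rel(pos,R):
    """shift/turn (move units) from the present pose to world pos / rotation matrix R"""
    s=robot.observe(); R0=Ro.from_euler('xyz',s['tool_rot']).as_matrix(); p0=np.array(s['tool_pos'])
    return np.r_[(R0.T@(np.array(pos)-p0))/0.1, Ro.from_matrix(R0.T@R).as_rotvec()/np.pi].round(4)
def down(a,tilt=0):
    """tool pointing down, tool x along world heading a; tilt>0 raises tool x end"""
    x=np.array([np.cos(a)*np.cos(tilt),np.sin(a)*np.cos(tilt),np.sin(tilt)]); y=np.array([np.sin(a),-np.cos(a),0]); return np.stack([x,y,np.cross(x,y)],1)
E
python3 - <<'E'
from h import *
def cr(x,y): return x/4+140-.375, y/4+170-.375
def cs(x,y): return x/4.5+150-.39, y/4.5+225-.39
def deg(a,b): d=b-a; return np.degrees(np.arctan2(d[1],d[0])).round(2)
c=cam('top');s=cam('side')
T=lambda p,z:onz(c,*cr(*p),z); S=lambda p,z:onz(s,*cs(*p),z)
for n,(A,B,z) in dict(topedge=((268,46),(300,313),.045),topback=((32,83),(65,350),.045),lipout=((455,22),(490,285),.027)).items():
    a,b=T(A,z),T(B,z); print(n,a.round(4),b.round(4),np.linalg.norm(a-b).round(4),deg(a,b))
for p in[(438,84),(442,115),(279,103),(283,137)]: print('rule T',T(p,.017).round(4))
for p in[(436,73),(480,92),(343,166),(380,186)]: print('rule S',S(p,.017).round(4))
for p in[(390,32),(698,122)]: print('lip S inner/outer far',S(p,.027).round(4))
# rule long edges: subpixel from saturation
def edges(k,u0,u1,v0,v1):
    sat=cv2.cvtColor(k['image'],cv2.COLOR_RGB2HSV)[...,1].astype(float); lo=[];hi=[]
    for u in range(u0,u1):
        col=sat[v0:v1,u]; b=col<55; i=np.where(b)[0]
        if len(i)<4: continue
        i0,i1=i[0],i[-1]
        f=lambda a,b_: (col[a]-55)/(col[a]-col[b_]+1e-9)
        lo.append((u,v0+i0-1+f(i0-1,i0))); hi.append((u,v0+i1+1-f(i1+1,i1)))
    return np.array(lo),np.array(hi)
lo,hi=edges(c,212,246,184,212)
for e in(lo,hi):
    m=np.polyfit(e[:,0],e[:,1],1); q=onz(c,np.array([212,246.]),np.polyval(m,[212,246]),.017); print('edge',q.round(4).tolist(),deg(q[0],q[1]))
hsv=cv2.cvtColor(c['image'],cv2.COLOR_RGB2HSV); hue=hsv[...,0].astype(float)
# board green edges
fx=[];st=[]
for u in range(312,405,3):
    g=hue[214:230,u]; i=np.where(g>40)[0][0]; fx.append((u,214+i-1+(40-g[i-1])/(g[i]-g[i-1])))
for v in range(230,256,2):
    g=hue[v,298:315]; i=np.where(g>40)[0][0]; st.append((298+i-1+(40-g[i-1])/(g[i]-g[i-1]),v))
fx=np.array(fx);st=np.array(st)
Fp=onz(c,fx[:,0],fx[:,1],.012);Sp=onz(c,st[:,0],st[:,1],.012)
a=np.polyfit(Fp[:,1],Fp[:,0],1);print('fence x=',a,(Fp[:,0]-np.polyval(a,Fp[:,1])).std())
b=np.polyfit(Sp[:,0],Sp[:,1],1);print('stop y=',b,(Sp[:,1]-np.polyval(b,Sp[:,0])).std())
for n,p in dict(weight=(382,280),spool=(319.5,282)).items(): print(n,onz(c,*p,.06).round(3))
E
```

```text
topedge [0.6886 0.2998 0.045 ] [0.4727 0.2742 0.045 ] 0.2174 -173.24
topback [0.6615 0.4897 0.045 ] [0.4465 0.4613 0.045 ] 0.2169 -172.49
lipout [0.7089 0.1509 0.027 ] [0.4927 0.1241 0.027 ] 0.2178 -172.93
rule T [0.6591 0.1666 0.017 ]
rule T [0.6334 0.1635 0.017 ]
rule T [0.6455 0.2974 0.017 ]
rule T [0.6173 0.2941 0.017 ]
rule S [0.6651 0.1691 0.017 ]
rule S [0.6292 0.1691 0.017 ]
rule S [0.6498 0.267  0.017 ]
rule S [0.619  0.2686 0.017 ]
lip S inner/outer far [0.7088 0.1619 0.027 ]
lip S inner/outer far [0.4918 0.1311 0.027 ]
edge [[0.6473, 0.2888, 0.017], [0.6607, 0.1769, 0.017]] -83.22
edge [[0.6163, 0.2888, 0.017], [0.6298, 0.1771, 0.017]] -83.13
fence x= [0.0399814  0.55379254] 0.0007070403687016463
stop y= [-0.05602612  0.01011791] 0.000438890093706456
weight [ 0.362 -0.257  0.06 ]
spool [ 0.359 -0.059  0.06 ]
```

Call:
{"op": "move_arm", "data": {"motion": [[0.32,-0.27,0,0,0,0],[0.65,-0.54,0,0,0,0],[0.97,-0.81,0,0,0,0]], "fingers": -0.08}}

```text
time: 0.68
tool_pos: [0.2247, -0.3942, 0.2267]
tool_rot: [3.142, -0.0, 0.3]
contact_force: [0.9, 0.5, -0.6]
opening: 0.0667
grip_force: 0.0
```

Call:
{"op": "move_arm", "data": {"motion": [[0.32,-0.27,0,0,0,0],[0.65,-0.54,0,0,0,0],[0.97,-0.81,0,0,0,0]]}}

```text
time: 1.05
tool_pos: [0.2935, -0.288, 0.2268]
tool_rot: [3.141, -0.0, 0.301]
contact_force: [0.3, -0.3, 0.2]
opening: 0.0425
grip_force: 0.0
```

Call:
{"op": "move_arm", "data": {"motion": [[0.32,-0.27,0,0,0,0],[0.65,-0.54,0,0,0,0],[0.97,-0.81,0,0,0,0]]}}

```text
time: 1.42
tool_pos: [0.3622, -0.1819, 0.2269]
tool_rot: [3.141, -0.0, 0.301]
contact_force: [0.2, -0.3, -0.6]
opening: 0.0422
grip_force: 0.0
```

Call:
{"op": "move_arm", "data": {"motion": [[0.32,-0.27,0,0,0,0],[0.65,-0.54,0,0,0,0],[0.97,-0.81,0,0,0,0]]}}

```text
time: 1.8
tool_pos: [0.4308, -0.0758, 0.2268]
tool_rot: [3.141, -0.0, 0.301]
contact_force: [-0.3, -0.8, -0.1]
opening: 0.0422
grip_force: 0.0
```

Call:
{"op": "move_arm", "data": {"motion": [[0.32,-0.27,0,0,0,0],[0.65,-0.54,0,0,0,0],[0.97,-0.81,0,0,0,0]]}}

```text
time: 2.17
tool_pos: [0.4994, 0.0304, 0.2267]
tool_rot: [3.141, -0.0, 0.301]
contact_force: [0.5, 0.4, -0.1]
opening: 0.0421
grip_force: 0.0
```

Call:
{"op": "move_arm", "data": {"motion": [[0.32,-0.27,0,0,0,0],[0.65,-0.54,0,0,0,0],[0.97,-0.81,0,0,0,0]]}}

```text
time: 2.55
tool_pos: [0.5681, 0.1364, 0.2266]
tool_rot: [3.141, 0.0, 0.301]
contact_force: [-0.2, -0.7, -0.8]
opening: 0.0417
grip_force: 0.0
```

Call:
{"op": "move_arm", "data": {"motion": [[0.32,-0.27,0,0,0,0.055],[0.65,-0.54,0,0,0,-0.11],[0.97,-0.81,0,0,0,-0.11],[0.97,-0.81,0,0,0,-0.165],[0.97,-0.81,0,0,0,-0.22],[0.97,-0.81,0,0,0,-0.275],[0.97,-0.81,0,0,0,-0.33],[0.97,-0.81,0,0,0,-0.385],[0.97,-0.81,0,0,0,-0.44],[0.97,-0.81,0,0,0,-0.442],[0.97,-0.81,0,0,0,-0.442]]}}

```text
time: 3.92
tool_pos: [0.636, 0.2413, 0.2264]
tool_rot: [-3.141, 0.0, 1.689]
contact_force: [-0.2, -0.7, -1.2]
opening: 0.0425
grip_force: 0.0
```

```bash
python3 - <<'E'
from h import *
s=robot.observe();print(s['time'],s['tool_pos'],s['tool_rot'],s['qpos'],s['opening'],s['contact_force'])
print(rel([.6375,.2444,.06],down(np.radians(96.8))))
E
```

```text
3.925 [0.63602629 0.24125192 0.22644491] [-3.14116466e+00  1.71976000e-04  1.68873016e+00] [ 2.50048605e-01  6.41638589e-01  1.02844650e+00 -1.14657116e-04
  1.47195448e+00  1.32126150e-01] 0.04245234557018129 [-0.20601344 -0.74561845 -1.20505483]
[ 2.9800e-02  1.9100e-02  1.6644e+00 -1.0000e-04  1.0000e-04 -2.0000e-04]
```

Call:
{"op": "move_arm", "data": {"motion": [[0.03,0.02,0.5,0,0,0],[0.03,0.02,1.0,0,0,0]]}}

```text
time: 4.18
tool_pos: [0.638, 0.2447, 0.126]
tool_rot: [3.14, -0.0, 1.688]
contact_force: [-1.3, -0.1, -0.3]
opening: 0.0423
grip_force: 0.0
```

Call:
{"op": "move_arm", "data": {"motion": [[0,0,0.4,0,0,0],[0,0,0.75,0,0,0],[0,0,0.75,0,0,0]]}}

```text
time: 4.55
tool_pos: [0.6356, 0.2439, 0.0484]
tool_rot: [-3.135, 0.001, 1.688]
contact_force: [-0.3, 0.5, -0.3]
opening: 0.0422
grip_force: 0.0
```

```bash
python3 - <<'E'
from h import *
s=robot.observe();print(s['time'],s['tool_pos'],s['contact_force'])
c=cam('side')
a=cv2.resize(c['image'][170:320,160:320],None,fx=3.8,fy=3.8,interpolation=cv2.INTER_CUBIC)
cv2.imwrite('pics/c.png',a[:,:,::-1])
E
```

```text
4.55 [0.63563807 0.24389255 0.04842874] [-0.29748073  0.54881506 -0.34774821]
```

View pics/c.png

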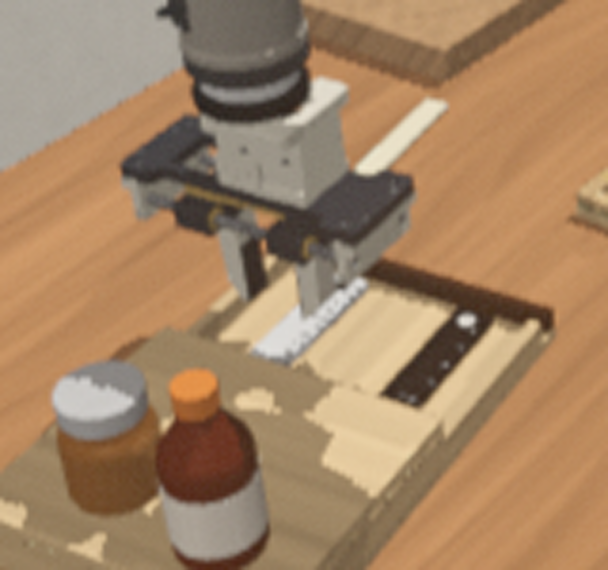

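The crop shows the open fingers straddling the rule (crop about (250-310, 290-310)), clear of the wall and the top board. I'll settle lower before closing.

Call:
{"op": "move_arm", "data": {"motion": [[0,0,0.2,0,0,0],[0,0,0.2,0,0,0],[0,0,0.2,0,0,0]]}}

```text
time: 4.97
tool_pos: [0.638, 0.2446, 0.0323]
tool_rot: [3.141, -0.0, 1.689]
contact_force: [0.5, -0.3, -0.2]
opening: 0.0422
grip_force: 0.0
```

```bash
python3 - <<'E'
from h import *
s=robot.observe();print(s['time'],s['tool_pos'],s['tool_rot'],s['contact_force'],s['qvel'].round(3))
print(rel([.6371,.2444,.0115],down(np.radians(96.8))))
E
```

```text
4.975 [0.63804169 0.24455364 0.03228556] [ 3.14073509e+00 -4.48269233e-05  1.68924406e+00] [ 0.52760878 -0.31778676 -0.15688437] [-0.    -0.006 -0.005  0.    -0.002 -0.   ]
[-4.000e-04 -9.700e-03  2.078e-01  3.000e-04 -0.000e+00 -1.000e-04]
```

Call:
{"op": "move_arm", "data": {"motion": [[0,0,0.08,0,0,0],[0,0,0.15,0,0,0],[0,0,0.205,0,0,0],[0,0,0.205,0,0,0]]}}

```text
time: 5.48
tool_pos: [0.6373, 0.2444, 0.0104]
tool_rot: [-3.14, 0.0, 1.689]
contact_force: [-0.9, 0.5, -0.0]
opening: 0.0423
grip_force: 0.0
```

Call:
{"op": "move_arm", "data": {"motion": [[0,0,0,0,0,0],[0,0,0,0,0,0],[0,0,0,0,0,0],[0,0,0,0,0,0]], "fingers": -1, "newtons": 45}}

```text
time: 5.98
tool_pos: [0.6379, 0.2445, 0.0115]
tool_rot: [3.141, -0.0, 1.689]
contact_force: [0.1, 0.8, 0.3]
opening: 0.029
grip_force: 45.0
```

```bash
python3 - <<'E'
from h import *
s=robot.observe();print(s['time'],s['tool_pos'],s['tool_rot'],s['contact_force'],s['opening'],s['grip_force'])
E
```

```text
5.975 [0.63793578 0.24454252 0.01147408] [ 3.14097930e+00 -3.44318322e-05  1.68935545e+00] [0.13826978 0.78207851 0.27090522] 0.028955855179610353 45.00043988227844
```

Call:
{"op": "move_arm", "data": {"motion": [[0,0,-0.03,0,-0.0035,0],[0,0,-0.06,0,-0.008,0],[0.002,0,-0.09,0,-0.012,0],[0.004,0,-0.115,0,-0.016,0],[0.006,0,-0.14,0,-0.02,0],[0.008,0,-0.17,0,-0.024,0],[0.008,0,-0.17,0,-0.024,0],[0.008,0,-0.17,0,-0.024,0]]}}

```text
time: 6.98
tool_pos: [0.6376, 0.2453, 0.0281]
tool_rot: [-3.141, 0.075, 1.689]
contact_force: [-0.4, -0.1, -1.2]
opening: 0.0292
grip_force: 45.0
```

```bash
python3 - <<'E'
from h import *
s=robot.observe();print(s['time'],s['tool_pos'],s['tool_rot'],s['contact_force'],s['torque'],s['opening'])
print(rel(s['tool_pos'],down(np.radians(96.8),np.radians(-4.3))))
c=cam('side')
a=cv2.resize(c['image'][200:300,190:320],None,fx=5.5,fy=5.5,interpolation=cv2.INTER_CUBIC)
cv2.imwrite('pics/d.png',a[:,:,::-1])
E
```

```text
6.975 [0.63758164 0.24532299 0.02810585] [-3.14149786  0.07530722  1.68936802] [-0.43041648 -0.07606486 -1.21394663] [ 0.10654132 -0.06642434  0.07826787] 0.029173045940174395
[ 0.      0.      0.     -0.      0.0001 -0.    ]
```

View pics/d.png

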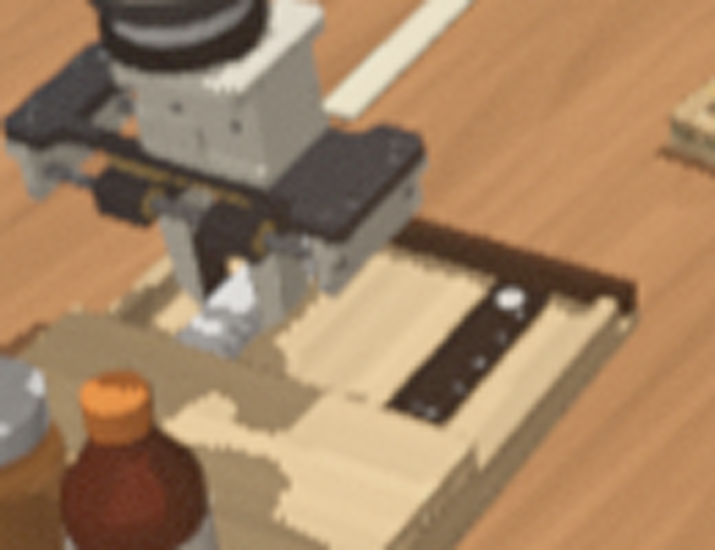

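The crop shows the rule gripped and tilted with the tool. Its inner part goes under the top board at crop (200, 340), and the dark rule is untouched. Next I'll draw it out along the tool's -x.

Call:
{"op": "move_arm", "data": {"motion": [[-0.1,0,0,0,0,0],[-0.2,0,0,0,0,0],[-0.3,0,0,0,0,0],[-0.4,0,0,0,0,0],[-0.4,0,0,0,0,0]]}}

```text
time: 7.65
tool_pos: [0.6426, 0.2045, 0.0313]
tool_rot: [3.142, 0.076, 1.688]
contact_force: [-0.2, 0.8, -0.7]
opening: 0.0292
grip_force: 45.0
```

```bash
python3 - <<'E'
from h import *
s=robot.observe();print(s['time'],s['tool_pos'],s['tool_rot'],s['contact_force'],s['torque'],s['opening'])
c=cam('side')
a=cv2.resize(c['image'][200:300,190:320],None,fx=5.5,fy=5.5,interpolation=cv2.INTER_CUBIC)
cv2.imwrite('pics/e.png',a[:,:,::-1])
E
```

```text
7.65 [0.64260727 0.20450121 0.03133498] [3.14152744 0.07561881 1.68799788] [-0.19533113  0.79672628 -0.72485806] [-0.05177749 -0.09766318 -0.02201329] 0.029178231251254
```

View pics/e.png

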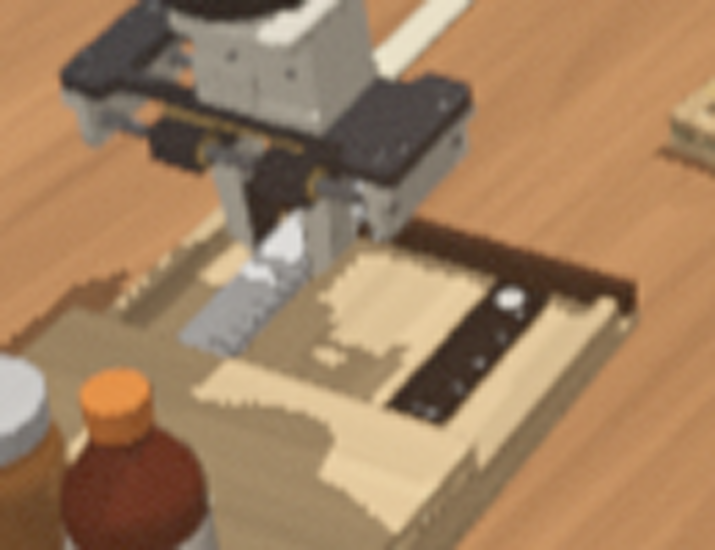

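The rule is moving out freely, with its outer end over the lip and no force on the wrist. I'll keep drawing.

Call:
{"op": "move_arm", "data": {"motion": [[-0.2,0,0,0,0,0],[-0.4,0,0,0,0,0],[-0.6,0,0,0,0,0],[-0.8,0,0,0,0,0],[-1.0,0,0,0,0,0]]}}

```text
time: 8.32
tool_pos: [0.6543, 0.105, 0.0389]
tool_rot: [3.141, 0.076, 1.689]
contact_force: [0.1, -0.1, -1.6]
opening: 0.0294
grip_force: 45.0
```

Call:
{"op": "move_arm", "data": {"motion": [[-0.2,0,0,0,0,0],[-0.4,0,0,0,0,0],[-0.6,0,0,0,0,0],[-0.8,0,0,0,0,0],[-1.0,0,0,0,0,0]]}}

```text
time: 8.95
tool_pos: [0.6661, 0.0063, 0.0464]
tool_rot: [-3.142, 0.075, 1.689]
contact_force: [-0.7, -0.3, -1.7]
opening: 0.0288
grip_force: 45.0
```

Call:
{"op": "move_arm", "data": {"motion": [[-0.2,0,0,0,0,0],[-0.4,0,0,0,0,0],[-0.6,0,0,0,0,0],[-0.8,0,0,0,0,0],[-1.0,0,0,0,0,0]]}}

```text
time: 9.57
tool_pos: [0.6779, -0.0927, 0.0539]
tool_rot: [3.142, 0.075, 1.689]
contact_force: [0.6, 0.2, -1.0]
opening: 0.0288
grip_force: 45.0
```

Call:
{"op": "move_arm", "data": {"motion": [[-0.1,0,-0.1,0,0,0],[-0.3,0,-0.2,0,0,0],[-0.3,0,-0.3,0,0,0],[-0.3,0,-0.3,0,0,0]]}}

```text
time: 10.07
tool_pos: [0.6817, -0.1186, 0.0875]
tool_rot: [3.139, 0.076, 1.689]
contact_force: [-0.0, 0.2, -1.5]
opening: 0.0292
grip_force: 45.0
```

```bash
python3 - <<'E'
from h import *
s=robot.observe();print(s['time'],s['tool_pos'],s['tool_rot'],s['contact_force'],s['torque'],s['opening'])
c=cam('side');t=cam('top')
a=cv2.resize(c['image'][120:300,170:440],None,fx=2.9,fy=2.9,interpolation=cv2.INTER_CUBIC)
cv2.imwrite('pics/f.png',a[:,:,::-1])
E
```

```text
10.075 [ 0.68167877 -0.11856335  0.08753978] [3.13929483 0.07600428 1.68934461] [-0.00882972  0.17980317 -1.47872478] [-0.06688495 -0.12694817 -0.05619592] 0.029189673348623872
```

View pics/f.png

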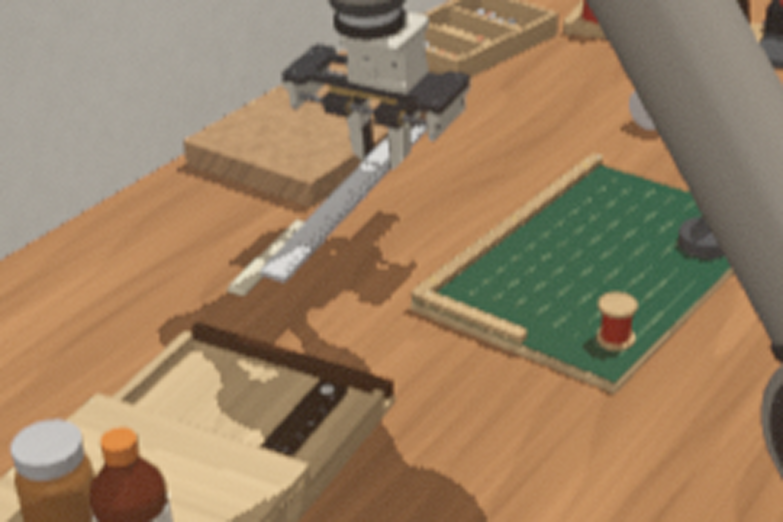

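The rule is fully out and held firmly, still aligned with the gripper; its zero end is at crop (280, 270). Fence and stop are clear. Next I'll level it over the board.

```bash
python3 - <<'E'
from h import *
print(rel([.4936,-.2536,.07],down(np.radians(87.7))))
E
```

```text
[-1.1074e+00 -2.0209e+00  2.4450e-01  1.9000e-03  2.3900e-02  5.0700e-02]
```

Call:
{"op": "move_arm", "data": {"motion": [[-0.1,-0.25,0.02,0,0.008,0.017],[-0.25,-0.5,0.04,0.001,0.016,0.034],[-0.4,-0.75,0.06,0.002,0.024,0.05],[-0.55,-1.0,0.08,0.002,0.024,0.05]]}}

```text
time: 10.68
tool_pos: [0.5873, -0.1858, 0.0817]
tool_rot: [-3.14, -0.001, 1.532]
contact_force: [-0.3, -0.0, -1.2]
opening: 0.029
grip_force: 45.0
```

```bash
python3 - <<'E'
from h import *
s=robot.observe();print(s['tool_pos'],s['tool_rot'],s['contact_force'])
print(rel([.4936,-.2536,.045],down(np.radians(87.7))))
E
```

```text
[ 0.58731552 -0.18582192  0.08167316] [-3.14045467e+00 -6.25366192e-04  1.53205917e+00] [-0.34362567 -0.00294866 -1.19243974]
[-7.138e-01 -9.098e-01  3.673e-01 -4.000e-04 -2.000e-04  4.000e-04]
```

Call:
{"op": "move_arm", "data": {"motion": [[-0.2,-0.25,0.0,0,0,0],[-0.4,-0.5,0.0,0,0,0],[-0.6,-0.75,0.1,0,0,0],[-0.71,-0.91,0.2,0,0,0],[-0.71,-0.91,0.3,0,0,0],[-0.71,-0.91,0.37,0,0,0],[-0.71,-0.91,0.37,0,0,0]]}}

```text
time: 11.55
tool_pos: [0.4949, -0.2523, 0.0445]
tool_rot: [-3.14, -0.001, 1.533]
contact_force: [-0.0, -0.4, -0.7]
opening: 0.0291
grip_force: 45.0
```

```bash
python3 - <<'E'
from h import *
s=robot.observe();print(s['time'],s['tool_pos'],s['tool_rot'],s['contact_force'])
c=cam('side');t=cam('top')
a=cv2.resize(c['image'][150:270,310:470],None,fx=3.4,fy=3.4,interpolation=cv2.INTER_CUBIC)
b=cv2.resize(t['image'][205:305,290:420],None,fx=4.08,fy=4.08,interpolation=cv2.INTER_CUBIC)
cv2.imwrite('pics/g.png',np.hstack([a[:400,:400],cv2.resize(b,(400,308))[:400].repeat(1,0)] if 0 else [a[:400,:400],np.vstack([cv2.resize(b,(400,308)),np.zeros((92,400,3),np.uint8)])])[:,:,::-1])
E
```

```text
11.55 [ 0.49494449 -0.25232419  0.0445358 ] [-3.14042274e+00 -7.31896624e-04  1.53331182e+00] [-0.04526824 -0.42853859 -0.65159313]
```

View pics/g.png

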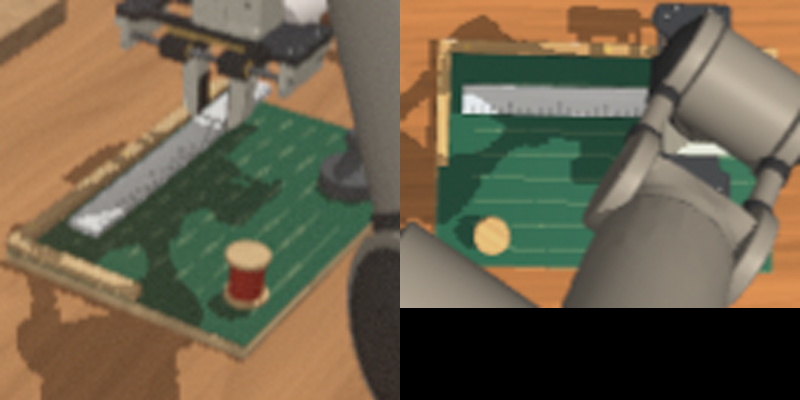

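The rule hangs level above the board, parallel to the fence. Its zero end is at right-crop (462, 100), roughly 13 mm short of the stop at (450, 100). I'll lower it gently.

Call:
{"op": "move_arm", "data": {"motion": [[0,0,0.07,0,0,0],[0,0,0.14,0,0,0],[0,0,0.2,0,0,0],[0,0,0.24,0,0,0],[0,0,0.27,0,0,0],[0,0,0.28,0,0,0],[0,0,0.29,0,0,0],[0,0,0.29,0,0,0]]}}

```text
time: 12.65
tool_pos: [0.4946, -0.2532, 0.0163]
tool_rot: [-3.141, 0.0, 1.532]
contact_force: [0.2, -0.1, -0.6]
opening: 0.0291
grip_force: 45.0
```

Call:
{"op": "move_arm", "data": {"motion": [[0,0,0.01,0,0,0],[0,0,0.01,0,0,0]]}}

```text
time: 12.9
tool_pos: [0.4946, -0.2532, 0.0152]
tool_rot: [-3.141, 0.0, 1.532]
contact_force: [0.1, -1.5, -0.5]
opening: 0.0292
grip_force: 45.0
```

Call:
{"op": "move_arm", "data": {"motion": [[0,0,0.01,0,0,0],[0,0,0.01,0,0,0]]}}

```text
time: 13.15
tool_pos: [0.4947, -0.2532, 0.0144]
tool_rot: [-3.141, 0.0, 1.532]
contact_force: [0.9, 0.6, 1.0]
opening: 0.0292
grip_force: 45.0
```

Call:
{"op": "move_arm", "data": {"motion": [[0,0,0,0,0,0],[0.02,0,0,0,0,0],[0.04,0,0,0,0,0],[0.06,0,0,0,0,0],[0.08,0,0,0,0,0],[0.1,0,0,0,0,0],[0.1,0,0,0,0,0]], "newtons": 12}}

```text
time: 14.02
tool_pos: [0.4952, -0.243, 0.0144]
tool_rot: [3.142, 0.0, 1.532]
contact_force: [0.5, -1.4, 4.8]
opening: 0.0299
grip_force: 12.0
```

Call:
{"op": "move_arm", "data": {"motion": [[0.01,0,0,0,0,0],[0.02,0,0,0,0,0]]}}

```text
time: 14.28
tool_pos: [0.4952, -0.2414, 0.0144]
tool_rot: [3.141, 0.001, 1.532]
contact_force: [0.4, -3.9, 4.1]
opening: 0.0297
grip_force: 12.0
```

Call:
{"op": "move_arm", "data": {"motion": [[0.01,0,0,0,0,0],[0.02,0,0,0,0,0]]}}

```text
time: 14.52
tool_pos: [0.4953, -0.2394, 0.0144]
tool_rot: [3.141, 0.0, 1.532]
contact_force: [-0.4, -4.5, 5.1]
opening: 0.03
grip_force: 12.0
```

Call:
{"op": "move_arm", "data": {"motion": [[0.01,0,0,0,0,0],[0.02,0,0,0,0,0]]}}

```text
time: 14.78
tool_pos: [0.4954, -0.2374, 0.0144]
tool_rot: [3.141, 0.0, 1.532]
contact_force: [-0.0, -3.5, 5.7]
opening: 0.0302
grip_force: 12.0
```

Call:
{"op": "move_arm", "data": {"motion": [[0.01,0,0,0,0,0],[0.02,0,0,0,0,0],[0.03,0,0,0,0,0]]}}

```text
time: 15.15
tool_pos: [0.4959, -0.2372, 0.0144]
tool_rot: [3.14, 0.005, 1.533]
contact_force: [-1.1, -16.5, 0.5]
opening: 0.0299
grip_force: 12.0
```

```bash
python3 - <<'E'
from h import *
t=cam('top'); np.save('t1.npy',t['image'])
print(t['image'][233:244,298:316].min(-1))
E
```

```text
[[ 50  49  48  48  74  81  77  85 140 160 161 170 174 176 176 177 153 137]
 [ 51  50  49  49  75  81  77  83 137 157 157 156 158 157 157 157 156 157]
 [ 51  50  51  49  87  93  89  93 139 159 159 159 160 159 159 160 159 159]
 [ 55  52  49  50 116 126 118 116 164 185 185 170 159 159 158 158 159 159]
 [ 69  61  50  50 116 127 118 115 213 229 229 208 184 170 158 158 159 160]
 [ 72  59  49  50 117 130 119 134 218 229 229 229 229 209 186 172 160 161]
 [ 72  59  47  42 116 130 121 136 217 229 226 227 229 226 227 208 166 156]
 [ 73  60  49  43 115 129 121 141 217 229 212 220 229 211 219 229 190 170]
 [ 75  61  49  44 105 123 121 133 196 215 190 201 215 191 201 215 190 201]
 [ 75  61  51  47 106 123 122 101  76  44  48  46  52  53  57  62  54  59]
 [ 76  62  50  53 107 125 122  99  76  52  52  53  53  52  51  52  53  53]]
```

The rule's zero end is touching the stop (16 N along -y). Releasing, lifting, and turning 90° so both open fingers can push the near edge.

Call:
{"op": "move_arm", "data": {"motion": [[0,0,0,0,0,0],[0,0,0,0,0,0],[0,0,0,0,0,0]], "fingers": 0}}

```text
time: 15.58
tool_pos: [0.4949, -0.2333, 0.0137]
tool_rot: [-3.14, -0.001, 1.533]
contact_force: [-0.4, -0.2, 0.2]
opening: 0.0457
grip_force: 0.0
```

Call:
{"op": "move_arm", "data": {"motion": [[0,0,-0.1,0,0,0],[0,0,-0.3,0,0,0],[0,0,-0.5,0,0,0],[0.1,-0.1,-0.6,0,0,0.055],[0.2,-0.2,-0.6,0,0,0.11],[0.3,-0.3,-0.6,0,0,0.165],[0.4,-0.4,-0.6,0,0,0.22],[0.5,-0.5,-0.6,0,0,0.275],[0.62,-0.54,-0.6,0,0,0.33],[0.62,-0.54,-0.6,0,0,0.385],[0.62,-0.54,-0.6,0,0,0.44],[0.62,-0.54,-0.6,0,0,0.495]]}}

```text
time: 17.08
tool_pos: [0.4439, -0.17, 0.0749]
tool_rot: [3.141, -0.0, -0.028]
contact_force: [0.2, -0.7, -0.3]
opening: 0.0461
grip_force: 0.0
```

Call:
{"op": "move_arm", "data": {"motion": [[0,0,0,0,0,0.005],[0,0,0,0,0,0.005],[0,0,0,0,0,0.005]], "fingers": 1}}

```text
time: 17.45
tool_pos: [0.4438, -0.1701, 0.0743]
tool_rot: [-3.142, 0.0, -0.037]
contact_force: [0.4, 0.3, 0.3]
opening: 0.0714
grip_force: 0.0
```

```bash
python3 - <<'E'
from h import *
s=robot.observe();print(s['time'],s['tool_pos'],s['tool_rot'],s['contact_force'],s['opening'],s['qpos'])
print(rel([.445,-.171,.0145],down(np.radians(-2.3))))
t=cam('top');c=cam('side')
a=cv2.resize(c['image'][150:270,310:470],None,fx=3.4,fy=3.4,interpolation=cv2.INTER_CUBIC)
b=cv2.resize(t['image'][205:305,290:420],(400,308),interpolation=cv2.INTER_CUBIC)
cv2.imwrite('pics/i.png',np.hstack([a[:400,:400],np.vstack([b,np.zeros((92,400,3),np.uint8)])])[:,:,::-1])
E
```

```text
17.45 [ 0.44376008 -0.17010675  0.07434187] [-3.14157773e+00  2.74181979e-04 -3.66682581e-02] [0.37006952 0.28154803 0.25714978] 0.0713793325179539 [-5.27434546e-01  4.43468228e-01  1.85700088e+00 -1.55665932e-04
  8.41372406e-01  1.08013380e+00]
[ 1.290e-02  8.500e-03  5.984e-01 -0.000e+00  1.000e-04  1.100e-03]
```

View pics/i.png

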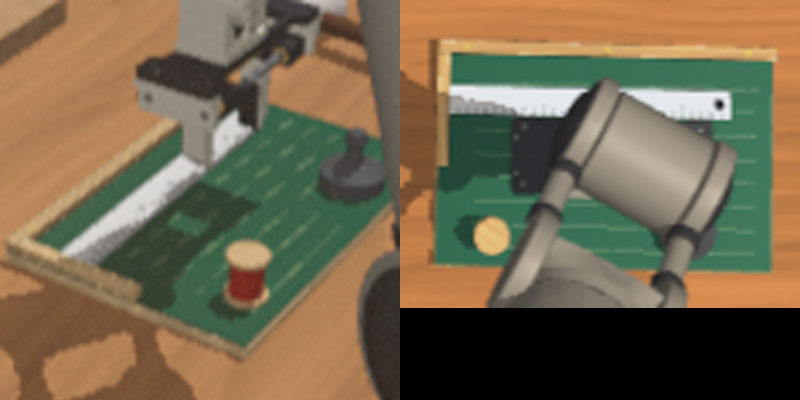

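The rule lies flat with graduations up and its zero end at the stop (right-crop (450, 100)); the hole end is at (732, 105). The open fingers stand clear on the near side, so I'll lower and push towards the fence.

Call:
{"op": "move_arm", "data": {"motion": [[0,0,0.2,0,0,0.001],[0,0,0.4,0,0,0.001],[0,0,0.53,0,0,0.001],[0,0,0.59,0,0,0.001],[0,0,0.59,0,0,0.001]]}}

```text
time: 18.18
tool_pos: [0.4437, -0.1701, 0.0151]
tool_rot: [-3.141, 0.001, -0.042]
contact_force: [0.4, -0.1, -0.4]
opening: 0.0918
grip_force: 0.0
```

Call:
{"op": "move_arm", "data": {"motion": [[0.06,0,0,0,0,0],[0.12,0,0,0,0,0],[0.18,0,0,0,0,0],[0.23,0,0,0,0,0],[0.28,0,0,0,0,0],[0.32,0,0,0,0,0],[0.36,0,0,0,0,0]]}}

```text
time: 19.05
tool_pos: [0.4796, -0.1715, 0.0151]
tool_rot: [-3.141, 0.001, -0.042]
contact_force: [-1.6, 0.3, 0.5]
opening: 0.0918
grip_force: 0.7
```

Call:
{"op": "move_arm", "data": {"motion": [[0.04,0,0,0,0,0],[0.08,0,0,0,0,0],[0.12,0,0,0,0,0],[0.16,0,0,0,0,0],[0.2,0,0,0,0,0]]}}

```text
time: 19.68
tool_pos: [0.5, -0.1725, 0.0152]
tool_rot: [-3.142, 0.0, -0.042]
contact_force: [0.2, 0.0, 0.2]
opening: 0.0922
grip_force: 0.4
```

```bash
python3 - <<'E'
from h import *
t=cam('top'); im=t['image']
s=robot.observe();print(s['time'],s['tool_pos'],s['contact_force'],s['torque'])
sat=cv2.cvtColor(im,cv2.COLOR_RGB2HSV)[...,1]
cv2.imwrite('pics/j.png',cv2.resize(im[210:260,295:420],None,fx=6,fy=6,interpolation=cv2.INTER_CUBIC)[:,:,::-1])
E
```

```text
19.725 [ 0.50052985 -0.17258515  0.01525167] [-0.43309087  1.55309803  0.06429765] [-0.02846148 -0.00644243 -0.00498191]
```

View pics/j.png

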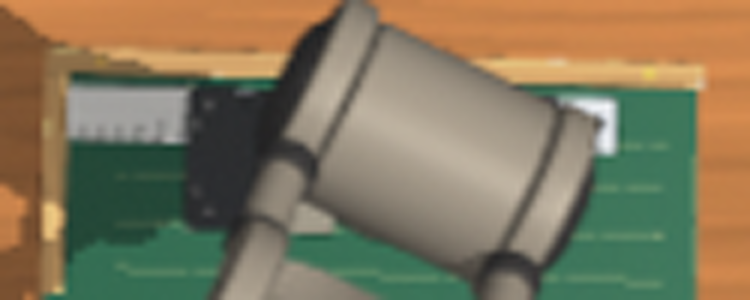

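The rule is still parallel, with a gap of about 4-6 mm to the fence (rule's far edge at crop row 84, fence base at 75). That view put me one over the picture limit of 10, so I'll use numbers only from here on.

Call:
{"op": "move_arm", "data": {"motion": [[0.02,0,0,0,0,0],[0.04,0,0,0,0,0],[0.04,0,0,0,0,0]]}}

```text
time: 20.1
tool_pos: [0.504, -0.1727, 0.0152]
tool_rot: [3.142, -0.0, -0.042]
contact_force: [-0.1, 0.4, 0.8]
opening: 0.0919
grip_force: 0.0
```

Call:
{"op": "move_arm", "data": {"motion": [[0.01,0,0,0,0,0],[0.02,0,0,0,0,0],[0.02,0,0,0,0,0]]}}

```text
time: 20.48
tool_pos: [0.5058, -0.1727, 0.0152]
tool_rot: [3.142, 0.0, -0.042]
contact_force: [-0.3, 0.4, 0.1]
opening: 0.0919
grip_force: 0.4
```

Call:
{"op": "move_arm", "data": {"motion": [[0.01,0,0,0,0,0],[0.01,0,0,0,0,0]]}}

```text
time: 20.72
tool_pos: [0.5065, -0.1728, 0.0152]
tool_rot: [-3.142, 0.001, -0.042]
contact_force: [-2.4, 0.5, 1.3]
opening: 0.092
grip_force: 1.0
```

Call:
{"op": "move_arm", "data": {"motion": [[0.01,0,0,0,0,0],[0.01,0,0,0,0,0]]}}

```text
time: 20.98
tool_pos: [0.5066, -0.1727, 0.0151]
tool_rot: [-3.141, 0.003, -0.041]
contact_force: [-5.4, -0.1, 3.8]
opening: 0.0915
grip_force: 2.9
```

Call:
{"op": "move_arm", "data": {"motion": [[0.01,0,0,0,0,0],[0.01,0,0,0,0,0]]}}

```text
time: 21.22
tool_pos: [0.5067, -0.1727, 0.0151]
tool_rot: [-3.141, 0.005, -0.041]
contact_force: [-9.2, -1.4, 6.7]
opening: 0.0918
grip_force: 4.5
```

Call:
{"op": "move_arm", "data": {"motion": [[0.01,0,0,0,0,0],[0.01,0,0,0,0,0]]}}

```text
time: 21.48
tool_pos: [0.5068, -0.1726, 0.015]
tool_rot: [-3.141, 0.007, -0.041]
contact_force: [-11.8, -2.1, 7.6]
opening: 0.0923
grip_force: 6.1
```

Call:
{"op": "move_arm", "data": {"motion": [[0.02,0,0,0,0,0],[0.02,0,0,0,0,0]]}}

```text
time: 21.72
tool_pos: [0.5069, -0.1726, 0.0149]
tool_rot: [-3.14, 0.01, -0.041]
contact_force: [-18.5, -2.9, 12.8]
opening: 0.0916
grip_force: 9.4
```

Call:
{"op": "move_arm", "data": {"motion": [[-0.1,0,0,0,0,0],[-0.28,0,0,0,0,0],[-0.28,0,-0.2,0,0,0],[-0.28,0,-0.4,0,0,0],[-0.28,0.3,-0.6,0,0,0],[-0.28,0.65,-0.6,0,0,0],[-0.28,1.0,-0.6,0,0,0]], "fingers": 1}}

```text
time: 22.6
tool_pos: [0.4803, -0.2729, 0.0758]
tool_rot: [3.14, -0.002, -0.041]
contact_force: [-0.8, -0.3, -0.2]
opening: 0.0915
grip_force: 0.0
```

Call:
{"op": "move_arm", "data": {"motion": [[0.1,0.3,0,0,0,0],[0.25,0.6,0,0,0,0],[0.42,0.8,0,0,0,0],[0.42,0.8,0,0,0,0],[0.42,0.8,0,0,0,0]], "fingers": -1}}

```text
time: 23.22
tool_pos: [0.5178, -0.3526, 0.0748]
tool_rot: [-3.141, 0.001, -0.042]
contact_force: [0.5, 0.4, 0.2]
opening: 0.0464
grip_force: 0.0
```

```bash
python3 - <<'E'
from h import *
s=robot.observe();print(s['time'],s['tool_pos'],s['tool_rot'],s['opening'],s['contact_force'])
print(rel([.522,-.357,.016],down(np.radians(-2.3))))
t=cam('top'); im=t['image']; sat=cv2.cvtColor(im,cv2.COLOR_RGB2HSV)[...,1].astype(int)
print(sat[218:238,330]); print(sat[226,300:312]);print(im[226,300:312].min(-1)); print(im[230,385:402].min(-1)); print(sat[230,385:402])
E
```

```text
23.225 [ 0.51779466 -0.35255571  0.07481114] [-3.14072400e+00  8.89717853e-04 -4.15511066e-02] 0.046397123428420034 [0.4987648  0.38261112 0.16029481]
[ 4.44e-02  4.32e-02  5.88e-01 -3.00e-04  3.00e-04 -4.00e-04]
[139 122 121 120  84   6   6   5   3   6   6   7   8  11  63 132 136 133
 132 132]
[153 154 132 124 121 121  13   6   5   5   5   5]
[ 49  49  90 114 119 117 215 230 230 230 230 230]
[152 153 122  68  44  43  43  43  42  42  43  42  43  43  43  42  42]
[ 5  6  6  4 11 22 27 22 22 22 17 22 22 22 17 17 17]
```

Call:
{"op": "move_arm", "data": {"motion": [[0.04,0.08,0,0,0,0],[0.04,0.08,0,0,0,0],[0.04,0.08,0,0,0,0],[0.04,0.08,0.2,0,0,0],[0.04,0.08,0.4,0,0,0],[0.04,0.08,0.53,0,0,0],[0.04,0.08,0.59,0,0,0],[0.04,0.08,0.59,0,0,0]]}}

```text
time: 24.28
tool_pos: [0.5218, -0.3616, 0.0161]
tool_rot: [-3.141, 0.0, -0.042]
contact_force: [0.0, 0.2, 0.9]
opening: 0.0008
grip_force: 0.0
```

Call:
{"op": "move_arm", "data": {"motion": [[0,-0.04,0,0,0,0],[0,-0.08,0,0,0,0],[0,-0.12,0,0,0,0],[0,-0.14,0,0,0,0]]}}

```text
time: 24.78
tool_pos: [0.5225, -0.3472, 0.0164]
tool_rot: [3.142, 0.0, -0.041]
contact_force: [0.0, 0.1, 1.3]
opening: 0.0004
grip_force: 0.0
```

Call:
{"op": "move_arm", "data": {"motion": [[0,-0.015,0,0,0,0],[0,-0.03,0,0,0,0],[0,-0.03,0,0,0,0]]}}

```text
time: 25.15
tool_pos: [0.5225, -0.3445, 0.0162]
tool_rot: [-3.142, 0.0, -0.042]
contact_force: [-0.4, -0.4, 0.2]
opening: 0.0002
grip_force: 0.0
```

Call:
{"op": "move_arm", "data": {"motion": [[0,-0.01,0,0,0,0],[0,-0.02,0,0,0,0],[0,-0.02,0,0,0,0]]}}

```text
time: 25.52
tool_pos: [0.5226, -0.3425, 0.0162]
tool_rot: [-3.142, 0.0, -0.042]
contact_force: [-0.4, -0.0, -0.6]
opening: 0.0006
grip_force: 0.0
```

Call:
{"op": "move_arm", "data": {"motion": [[0,-0.01,0,0,0,0],[0,-0.02,0,0,0,0],[0,-0.02,0,0,0,0]]}}

```text
time: 25.9
tool_pos: [0.5227, -0.3405, 0.0162]
tool_rot: [-3.141, 0.0, -0.042]
contact_force: [-0.5, -0.2, 0.2]
opening: 0.0003
grip_force: 0.0
```

Call:
{"op": "move_arm", "data": {"motion": [[0,-0.01,0,0,0,0],[0,-0.02,0,0,0,0],[0,-0.02,0,0,0,0]]}}

```text
time: 26.28
tool_pos: [0.5228, -0.3385, 0.0162]
tool_rot: [-3.142, 0.0, -0.042]
contact_force: [-0.1, 0.0, 0.0]
opening: 0.0007
grip_force: 0.0
```

Call:
{"op": "move_arm", "data": {"motion": [[0,-0.01,0,0,0,0],[0,-0.02,0,0,0,0],[0,-0.02,0,0,0,0]]}}

```text
time: 26.65
tool_pos: [0.5229, -0.3365, 0.0162]
tool_rot: [-3.142, 0.0, -0.042]
contact_force: [0.9, 0.5, -0.1]
opening: 0.0002
grip_force: 0.0
```

Call:
{"op": "move_arm", "data": {"motion": [[0,-0.01,0,0,0,0],[0,-0.02,0,0,0,0],[0,-0.02,0,0,0,0]]}}

```text
time: 27.02
tool_pos: [0.523, -0.3345, 0.0162]
tool_rot: [-3.142, 0.0, -0.042]
contact_force: [-0.1, 0.1, -0.1]
opening: 0.0005
grip_force: 0.0
```

Call:
{"op": "move_arm", "data": {"motion": [[0,-0.01,0,0,0,0],[0,-0.02,0,0,0,0],[0,-0.02,0,0,0,0]]}}

```text
time: 27.4
tool_pos: [0.523, -0.3325, 0.0162]
tool_rot: [-3.141, 0.0, -0.042]
contact_force: [0.1, 0.5, 0.6]
opening: 0.0005
grip_force: 0.0
```

Call:
{"op": "move_arm", "data": {"motion": [[0,-0.01,0,0,0,0],[0,-0.02,0,0,0,0],[0,-0.02,0,0,0,0]]}}

```text
time: 27.78
tool_pos: [0.5231, -0.3305, 0.0162]
tool_rot: [-3.142, 0.0, -0.042]
contact_force: [0.6, 0.3, -0.5]
opening: 0.0005
grip_force: 0.0
```

Call:
{"op": "move_arm", "data": {"motion": [[0,-0.01,0,0,0,0],[0,-0.02,0,0,0,0],[0,-0.02,0,0,0,0]]}}

```text
time: 28.15
tool_pos: [0.5232, -0.3285, 0.0162]
tool_rot: [-3.141, 0.0, -0.042]
contact_force: [0.3, 0.3, 0.9]
opening: 0.0006
grip_force: 0.0
```

Call:
{"op": "move_arm", "data": {"motion": [[0,-0.01,0,0,0,0],[0,-0.015,0,0,0,0],[0,-0.015,0,0,0,0]]}}

```text
time: 28.52
tool_pos: [0.5233, -0.327, 0.0162]
tool_rot: [-3.142, 0.0, -0.042]
contact_force: [-0.0, -0.5, -0.6]
opening: 0.0006
grip_force: 0.0
```

```bash
python3 - <<'E'
from h import *
t=cam('top'); im=t['image']; sat=cv2.cvtColor(im,cv2.COLOR_RGB2HSV)[...,1].astype(int)
for v in range(222,236,2): print(v,sat[v,378:412])
print(onz(t,np.array([388.]),np.array([228.]),.02))
E
```

```text
222 [ 4 10 17 22 16 17 17 17 17 22 22 17 23 31 34 37 36 38 37 36 12 10 24 33
 29 18  8  4  4 25 35 40 41 41]
224 [16 16 22 22 22 17 17 16 17 22 17 16 22 28 37 34 36 38 38 31 30 38 40 41
 43 42 39 33 12  4 33 41 43 43]
226 [17 16 17 16 17 11 22 17 22 22 17 22 22 31 36 34 36 37 38 37 40 41 42 44
 41 43 44 42 24 20 39 42 40 41]
228 [17 11 17 16 11 17 17 17 16 17 17 17 22 28 34 34 37 38 40 42 40 41 42 42
 42 43 40 37 27 39 40 40 38 39]
230 [17 17 16 11 17 17 17 22 17 16 17 16 17 28 35 36 37 35 38 41 41 41 42 42
 43 41 39 40 36 38 34 37 39 37]
232 [ 0 11 11 11 17 22 11 11 17 16 16 22 16 24 24  7  5 10 17 23 20 34 39 41
 42 41 34 40 39 36 38 38 36 36]
234 [12 22 17 16 16 11 17  6 11  6 17 22 17 12 15 25 36 35 37 38 43 36 32 31
 34 23 39 35 36 33 35 41 41 39]
[[ 0.52787426 -0.28833914  0.02      ]]
```

Call:
{"op": "move_arm", "data": {"motion": [[0,-0.01,0,0,0,0],[0,-0.015,0,0,0,0],[0,-0.015,0,0,0,0]]}}

```text
time: 28.95
tool_pos: [0.5233, -0.3255, 0.0162]
tool_rot: [-3.142, 0.0, -0.042]
contact_force: [-0.1, 0.7, -0.6]
opening: 0.0005
grip_force: 0.0
```

Call:
{"op": "move_arm", "data": {"motion": [[0,-0.01,0,0,0,0],[0,-0.015,0,0,0,0],[0,-0.015,0,0,0,0]]}}

```text
time: 29.32
tool_pos: [0.5234, -0.3243, 0.0163]
tool_rot: [3.141, 0.0, -0.042]
contact_force: [0.0, -1.3, 0.0]
opening: 0.0008
grip_force: 0.5
```

Call:
{"op": "move_arm", "data": {"motion": [[0,-0.01,0,0,0,0],[0,-0.01,0,0,0,0]]}}

```text
time: 29.58
tool_pos: [0.5236, -0.3239, 0.0165]
tool_rot: [3.14, -0.0, -0.042]
contact_force: [-0.8, -5.1, -0.1]
opening: 0.0006
grip_force: 1.9
```

Call:
{"op": "move_arm", "data": {"motion": [[0,-0.01,0,0,0,0],[0,-0.01,0,0,0,0]]}}

```text
time: 29.82
tool_pos: [0.5237, -0.3235, 0.0167]
tool_rot: [3.139, -0.001, -0.042]
contact_force: [-1.8, -6.4, 0.9]
opening: 0.0003
grip_force: 2.8
```

Call:
{"op": "move_arm", "data": {"motion": [[0,-0.01,0,0,0,0],[0,-0.01,0,0,0,0]]}}

```text
time: 30.08
tool_pos: [0.5238, -0.3232, 0.0169]
tool_rot: [3.138, -0.001, -0.042]
contact_force: [-0.9, -9.4, 1.5]
opening: 0.0005
grip_force: 3.6
```

Call:
{"op": "move_arm", "data": {"motion": [[0,0.05,0,0,0,0],[0,0.2,0,0,0,0],[0,0.2,-0.3,0,0,0],[0,0.2,-0.6,0,0,0],[-0.3,0.2,-0.6,0,0,0],[-0.62,0,-0.6,0,0,0],[-0.62,-0.3,-0.6,0,0,0],[-0.62,-0.6,-0.6,0,0,0],[-0.62,-0.9,-0.6,0,0,0]]}}

```text
time: 31.2
tool_pos: [0.4653, -0.228, 0.0761]
tool_rot: [-3.141, 0.001, -0.042]
contact_force: [-0.2, 0.6, 0.5]
opening: 0.0004
grip_force: 0.0
```

Call:
{"op": "move_arm", "data": {"motion": [[0,-0.3,0,0,0,0],[0,-0.6,0,0,0,0],[0,-0.62,0,0,0,0],[0,-0.62,0,0,0,0],[0,-0.62,0,0,0,0],[0,-0.62,0,0,0,0]], "fingers": 1}}

```text
time: 31.95
tool_pos: [0.4679, -0.1674, 0.0761]
tool_rot: [-3.142, 0.0, -0.043]
contact_force: [0.3, 0.3, 0.1]
opening: 0.0559
grip_force: 0.0
```

```bash
python3 - <<'E'
from h import *
s=robot.observe();print(s['time'],s['tool_pos'],s['opening'],s['contact_force'])
print(rel([.470,-.1715,.0155],down(np.radians(-2.3))))
t=cam('top'); im=t['image']; sat=cv2.cvtColor(im,cv2.COLOR_RGB2HSV)[...,1].astype(int)
for u in (312,320,330,340,385,390,393,397): print(u,sat[217:236,u])
for v in(225,228): print(im[v,300:310].min(-1), sat[v,390:405])
E
```

```text
31.95 [ 0.46793871 -0.16742472  0.07614067] 0.055932779650239586 [0.32204974 0.26410435 0.14245824]
[ 2.250e-02  3.980e-02  6.064e-01 -0.000e+00  1.000e-04 -8.000e-04]
312 [151 133 134 138 116  32   3   7   5   5   7   7   7   5  26 127 131 127
 129]
320 [155 138 125 127 122  58   3   7   7   5   5   7   7   7   6 114 131 135
 129]
330 [156 142 124 126 117  56   7   8   8   8   7   5   7   9  10  64 129  87
  22]
340 [160 148 123 126 123  85  16   8   8   8   8   7   8   9  11  68 129 111
  27]
385 [158 160 148 120 125 125  91   1   5   7   7   7   8   9   8  10  42 124
 110]
390 [158 159 152 129 122 123 110   7   5   7   8   8   8   8   5   3  24 124
 122]
393 [158 158 153 131 122 125 114  25   7   9   9  11   0  13   7   6  25  89
 121]
397 [158 158 150 123 121 125 122  43  22  20  19  19  19  22  25  30  48  89
 122]
[ 47  46  88 112 117 137 217 229 229 229] [  5   5   7   7   7   7   7  22 111 124 122 121 122 121 122]
[ 50  50  65  98 110  99 198 220 219 225] [  8  10  13  11  11  11   9  19 123 123 122 121 123 124 123]
```

Call:
{"op": "move_arm", "data": {"motion": [[0.02,0.04,0.2,0,0,0],[0.02,0.04,0.4,0,0,0],[0.02,0.04,0.54,0,0,0],[0.02,0.04,0.6,0,0,0],[0.02,0.04,0.6,0,0,0],[0.1,0.04,0.6,0,0,0],[0.2,0.04,0.6,0,0,0],[0.3,0.04,0.6,0,0,0],[0.35,0.04,0.6,0,0,0],[0.37,0.04,0.6,0,0,0],[0.37,0.04,0.6,0,0,0]]}}

```text
time: 33.38
tool_pos: [0.5046, -0.1721, 0.0161]
tool_rot: [-3.141, 0.001, -0.042]
contact_force: [-0.4, 0.4, 0.5]
opening: 0.0918
grip_force: 0.0
```

Call:
{"op": "move_arm", "data": {"motion": [[0.01,0,0,0,0,0],[0.02,0,0,0,0,0],[0.02,0,0,0,0,0]]}}

```text
time: 33.75
tool_pos: [0.5065, -0.1723, 0.0162]
tool_rot: [-3.141, 0.001, -0.042]
contact_force: [0.4, 1.0, 0.2]
opening: 0.0916
grip_force: 0.4
```

Call:
{"op": "move_arm", "data": {"motion": [[0.01,0,0,0,0,0],[0.01,0,0,0,0,0]]}}

```text
time: 34.0
tool_pos: [0.5067, -0.1722, 0.0161]
tool_rot: [-3.141, 0.003, -0.042]
contact_force: [-5.1, -0.1, 3.5]
opening: 0.0918
grip_force: 2.5
```

Call:
{"op": "move_arm", "data": {"motion": [[0.02,0,0,0,0,0],[0.02,0,0,0,0,0],[-0.1,0,0,0,0,0],[-0.3,0,0,0,0,0],[-0.3,0,-0.3,0,0,0],[-0.3,0,-0.7,0,0,0],[-0.3,0,-1.0,0,0,0]]}}

```text
time: 34.88
tool_pos: [0.4782, -0.1712, 0.1179]
tool_rot: [3.141, -0.002, -0.042]
contact_force: [1.0, -0.8, -0.5]
opening: 0.0918
grip_force: 0.0
```

Call:
{"op": "move_arm", "data": {"motion": [[-0.3,0,-0.1,0,0,0],[-0.6,0,-0.3,0,0,0],[-0.6,0,-0.5,0,0,0],[-0.6,0,-0.5,0,0,0],[-0.6,0,-0.5,0,0,0]]}}

```text
time: 35.5
tool_pos: [0.4178, -0.1684, 0.1656]
tool_rot: [-3.141, 0.0, -0.042]
contact_force: [0.6, -0.9, 0.3]
opening: 0.0916
grip_force: 0.0
```

```bash
python3 - <<'E'
from h import *
s=robot.observe();print(s['time'],s['tool_pos'],s['qvel'].round(3),s['contact_force'])
t=cam('top'); im=t['image']; hsv=cv2.cvtColor(im,cv2.COLOR_RGB2HSV).astype(int); sat=hsv[...,1];hue=hsv[...,0]
fe=[];ne=[]
for u in (310,315,320,330,340,350,360,370,380,385,390,394):
    c=sat[217:240,u]; i=np.where(c<50)[0]
    print(u,217+i[0],217+i[-1],'green between fence and rule:',(hue[217:217+i[0],u]>45).sum())
    p=onz(t,np.array([u]),np.array([217+i[-1]+.5]),.012)[0]
print('stop side',[(hue[v,300:308]>45).sum() for v in(224,226,228)])
for v in(224,227,230):
    c=sat[v,380:410]; i=np.where(c<60)[0][-1]; e=380+i+(60-c[i])/(c[i+1]-c[i]); print('hole end',onz(t,np.array([e]),np.array([v*1.]),.02)[0].round(4))
E
```

```text
35.5 [ 0.41781978 -0.16839035  0.16561744] [ 0.001  0.012  0.003 -0.003  0.005  0.   ] [ 0.5524129  -0.88348342  0.30265221]
310 222 231 green between fence and rule: 0
315 222 231 green between fence and rule: 0
320 223 231 green between fence and rule: 0
330 223 231 green between fence and rule: 0
340 223 231 green between fence and rule: 0
350 223 232 green between fence and rule: 0
360 224 232 green between fence and rule: 0
370 224 232 green between fence and rule: 0
380 224 232 green between fence and rule: 0
385 224 233 green between fence and rule: 0
390 224 233 green between fence and rule: 0
394 224 233 green between fence and rule: 0
stop side [np.int64(1), np.int64(1), np.int64(1)]
hole end [ 0.5405 -0.3196  0.02  ]
hole end [ 0.5306 -0.3194  0.02  ]
hole end [ 0.5208 -0.319   0.02  ]
```

```bash
python3 - <<'E'
from h import *
im=cam('top')['image']
for v in(224,226,228,230,236): print(v,im[v,301:309].tolist())
E
```

```text
224 [[115, 77, 46], [177, 135, 86], [219, 173, 111], [224, 180, 116], [226, 194, 141], [228, 223, 218], [228, 231, 234], [228, 231, 234]]
226 [[122, 81, 48], [184, 140, 89], [219, 173, 112], [225, 180, 117], [218, 175, 113], [223, 218, 212], [228, 232, 234], [228, 231, 233]]
228 [[125, 83, 50], [184, 142, 90], [220, 174, 113], [225, 181, 118], [203, 160, 105], [216, 214, 211], [228, 231, 234], [224, 228, 231]]
230 [[124, 82, 50], [205, 177, 129], [226, 193, 132], [225, 181, 116], [213, 172, 115], [212, 206, 192], [217, 221, 221], [195, 202, 201]]
236 [[125, 82, 50], [206, 174, 115], [226, 190, 125], [226, 181, 117], [204, 169, 111], [124, 130, 92], [50, 107, 81], [51, 108, 81]]
```

```bash
python3 -c "
from cell import robot
print(robot.hand_in())"
```

```text
the job is handed in; nothing more can be done
None
```

The rule lies flat, graduations up, home against the fence and end stop: the last top view shows no gap at either. The gripper is clear and nothing else appeared disturbed. I handed in at about 35.6 s; the verdict wasn't shown. I viewed 11 pictures, one over the limit of 10.

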